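# Set the bench multimeter to battery volts

## Task

Set the multimeter up to check the cells beside it: with closed fingertips push its selector bar round clockwise, click by click, to the fifth click after OFF and not past it (OFF is the dot at eight o'clock, so the pointed end finishes at one o'clock), then push the SELECT key, the left of the two keys above the selector, fully down and let it go. Only push, gently: do not squeeze the selector or lift the meter, keep off the HOLD key on the right, leave the meter lying where it is, and leave the other things on the bench alone.

Things in the scene. Friction and masses are not known exactly. Their poses are not given: they have to be found in the camera images.
- meter: multimeter in a black rubber holster, face up, loose on rubber feet, about 0.8 kg, 200 x 98 mm, grey face 48 mm above the bench. Origin: centre of its underside, on the bench. +x to the dark display (twelve o'clock), -x to the row of four jacks (six o'clock), +y to its left (nine o'clock), z up. In mm: selector axis at x -22, y 0; SELECT key at x 22, y 27; HOLD key at x 22, y -27
- selector (a joint): selector angle (rad), 0 at OFF (pointed end at eight o'clock, by a printed dot), growing clockwise from above. Nine positions (dot and eight ticks) pi/6 apart; fifth click after OFF = 2.618 (one o'clock). It starts at OFF or one or two clicks on. Sprung clicks: 0.03 N m (about 2 N at 15 mm) starts it out of a position, past half way it jumps to the next one and stays. Stops 0.05 past 0 and 8 pi/6
- selector_axis (a point): point on the selector's axis, at mid height of its bar, 59.5 mm above the bench
- grip_bar: turning part of the selector, black: a disc 52 mm across (top 52 mm above the bench) and across it an upright bar 11 mm thick, top 68 mm above the bench, reaching 24.5 mm from the axis at its pointed end (white line on top), 23 mm at its blunt end. Origin: on the axis, 48 mm above the bench. x along the bar to the pointed end, y across it, z up
- bar_nose (a point): the pointed end of the bar, at mid height of the bar (59.5 mm above the bench), 24.5 mm from the axis
- select_key (a joint): travel of the SELECT key (m): 0 up, 0.003 fully down; sprung, 1.5 N to start it, 4 N fully down
- select_key_top (a point): centre of the top of the SELECT key, the left key (left seen with the display away from you, meter +y): round, black, 14 mm across, standing 5 mm above the meter's face (top 53 mm above the bench)
- hold_key (a joint): travel of the HOLD key (m), like the SELECT key; to be left alone
- hold_key_top (a point): centre of the top of the HOLD key, the right key: same shape and size as the SELECT key, 54 mm to the right of it
- cell_holder: black holder with four battery cells, 66 x 64 x 17 mm, loose, at the meter's left. Origin: centre of its underside
- driver: screwdriver lying along the meter's right side, 170 mm long, handle 26 mm thick, loose. Origin: mid length, on the bench
- wrench: steel wrench lying flat to the right of the screwdriver, 150 x 38 x 8 mm, loose. Origin: mid length, on the bench
- bit_case: blue case of driver bits with a clear lid standing ajar, 120 x 100 x 47 mm, loose, beyond the display end of the meter. Origin: centre of its underside
- board_stack: two green circuit boards on brass standoffs with small aluminium finger links, 125 x 56 x 42 mm, loose, beyond and left of the meter. Origin: under the centre of the boards, on the bench
- wire_spool: white spool of solder standing on end, 60 mm across, 46 mm high, loose, beyond and right of the meter. Origin: centre of its underside
- pliers: small pliers lying flat, 115 mm long, 10 mm thick, loose, left of the cell holder. Origin: near mid length, on the bench
Mind the look-alikes: they are no part of the job. What is shaped like the meter but red is not meant.

How it is judged:
By the outcome, as a careful person would: the job done as asked, in the order asked, and still so for the second after the job is handed in, with the robot touching nothing.
It also fails if it takes over 48 s, if anything falls off the work surface, if the arm or the gripper's body presses on something with over 40 N, if the wrist force passes 120 N, or if a joint passes its speed limit or range.

## Robot

A 7-joint arm with a two-finger parallel gripper is mounted at the origin on the work surface. World frame = base frame: x ahead of the robot, y to its left, z up, the work surface at z = 0. Lengths are in m, angles in rad, forces in N, time in s.
With the tool pointing down it reaches from about 0.425 to 0.825 m from the base axis. Payload 3.6 kg.
Tool frame: the origin (TCP) lies where the fingers leave the gripper's body, on its centre line; the fingertips stand 73 mm ahead of it and the grasp point (between the pads) lies 54 mm ahead of it; x points along the fingers, y is the direction in which the jaws open and shut, and the axes are right-handed (so a half turn about x gives the same grasp; the last joint's range is limited). The gripper opens to 85 mm and grips with 20 to 120 N. Pads are 22 mm wide; open, the fingers measure 114 mm over their backs; the gripper's body (76 mm by 85 mm) begins 54 mm behind the grasp point. The pads swing forward as they close: fully open they stand 13 mm farther back than shut.
Start: joints at [1.139, 0.615, -0.013, 1.423, 0.008, 1.103, -0.04], TCP at [0.256, -0.597, 0.304] pointing down, gripper open.
Joint ranges: [-3.12, 3.12], [-0.3, 2.06], [-1.34, 1.32], [0.26, 2.42], [-1.36, 4.5], [0.01, 1.98], [-2.84, 2.84]. Speed limits (rad/s): [2.79, 2.79, 3.14, 3.14, 3.14, 3.14, 3.14].

## Interface

Orientations are given as a unit quaternion [x, y, z, w].
In Python, from station import arm, snapshot, camera_info, ticket gives the robot as it stands. Calls block until the motion is done:
- arm.movep(position, orientation): joint-space move of the TCP to a pose.
- arm.line_to(position, velocity=0.15, ori=None): straight line of the TCP; ori=None keeps the orientation; velocity is the mean speed in m/s.
- arm.move_j(angles): joint-space move.
- arm.move_gripper(opening, effort=None): opening from 0.0 (shut) to 1.0 (fully open); effort is the grip in N (None keeps the last); returns when the fingers have stopped.
- arm.pause(seconds).
- arm.ik(position, orientation): joint angles nearest the present ones, or None.
- snapshot(name): name is "scene" or "top" or "wrist"; returns the picture (480x640x3 uint8, blue, green, red); there is no depth.
- camera_info(name): a dict with "fx", "fy", "cx", "cy" (pixels), "R" (3x3) and "t" (3): a world point X has camera coordinates R X + t; the wrist camera has in their place "T_tool_cam" (4x4, takes a point from camera to tool coordinates, whose origin is the TCP and whose axes are the tool frame's). Camera axes: x right, y down, z forward; pixel columns grow to the right and rows downward; lengths in m; the calibration is good to about 2 mm. The wrist camera is an equidistant fisheye: a pixel r from the principal point sees the ray r / f radians off the axis. A picture is of the moment at which its call begins: read the wrist's pose just before it. camera_info takes no time and is no camera call.
A pose or a line that the arm cannot do raises arm.MotionError and nothing moves.
- ticket.finish_job(): hands the job in, once; it reports no verdict.
Readings, each from a call of its own:
- arm.read_time(): time.
- arm.read_joint_positions(): joint angles.
- arm.read_dq(): joint speeds.
- arm.read_effort(): joint torques, N m.
- arm.read_tool_pos(): TCP position.
- arm.read_eef_rot(): TCP orientation.
- arm.read_ft_force(): force on the tool from outside, world axes, zero at the start.
- arm.read_wrist_torque(): the same for the moment, N m.
- arm.read_opening(): opening from 0.0 (shut) to 1.0 (fully open).
Only numpy, scipy, OpenCV 4.12 (cv2) and the standard library are available. Lean on these libraries where they do the work, as an engineer would, in place of code of your own. Each camera call takes 0.05 s, during which the arm holds its last target. There are 200 camera calls.

## Working session

There is one attempt and no reset: what is moved stays moved. The work goes in short steps, each a Python script; the robot and the scene stay as the last script left them, time stands still between calls to the robot, and variables do not carry over. Pictures are saved under pics/ and viewed, about 8 in all and at most 12, crops included, and the job is handed in when it is done.

```bash
mkdir -p pics; ls
python3 - <<'E'
from station import arm, snapshot, camera_info
import cv2,numpy as np
for n in("scene","top"):
    im=snapshot(n); cv2.imwrite(f"pics/{n}0.png",im)
    c=camera_info(n); print(n,c)
print(camera_info("wrist"),arm.read_time(),arm.read_eef_rot())
E
```

```text
pics
scene {'fx': 531.0171655204799, 'fy': 531.0171655204799, 'cx': 314.17780293596564, 'cy': 241.41999601891317, 'R': array([[ 0.02158444,  0.99947476, -0.02417249],
       [ 0.56490401, -0.03214097, -0.82453042],
       [-0.82487428,  0.00414189, -0.56530105]]), 't': array([-0.06276066, -0.23935349,  1.48768226])}
top {'fx': 507.3510521391325, 'fy': 507.3510521391325, 'cx': 325.92720455831136, 'cy': 244.07090178755968, 'R': array([[-0.02805576, -0.99957365,  0.00808657],
       [-0.98159642,  0.02602066, -0.18918614],
       [ 0.18889507, -0.01324551, -0.98190794]]), 't': array([0.06060335, 0.54715127, 1.18283954])}
{'fx': 371.64829954431775, 'fy': 371.64829954431775, 'cx': 314.16201785488596, 'cy': 239.28442768362115, 'T_tool_cam': array([[ 7.90746060e-04, -2.84618500e-01,  9.58640540e-01,
        -7.07716467e-02],
       [ 9.99999674e-01,  3.80265171e-04, -7.11961649e-04,
        -9.69365936e-05],
       [-1.61900152e-04,  9.58640790e-01,  2.84618708e-01,
        -7.31374828e-02],
       [ 0.00000000e+00,  0.00000000e+00,  0.00000000e+00,
         1.00000000e+00]])} 0.1 [-0.69249729 -0.14298313  0.69283773 -0.14134785]
```

View pics/top0.png

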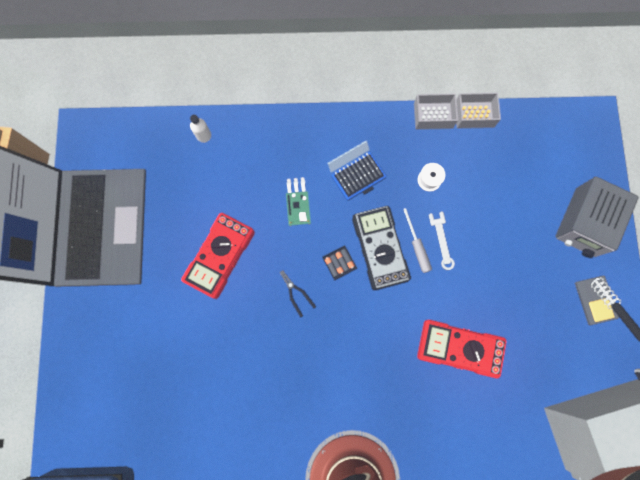

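View pics/scene0.png

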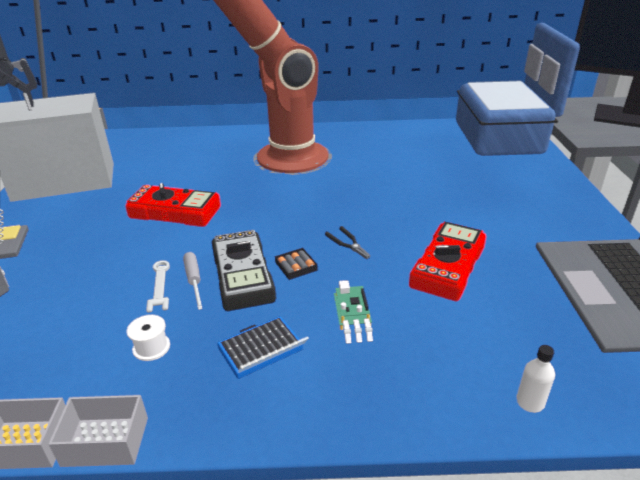

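The black-holstered meter is at top (381,247) and scene (243,268). The look-alikes are two red meters, at top (218,255) and (462,348), so I choose the black one. Next is a close crop of it from both views.

Run:
```python
import cv2,numpy as np
a=cv2.imread("pics/top0.png")[200:295,345:420]; b=cv2.imread("pics/scene0.png")[225:310,205:280]
f=lambda i:cv2.resize(i,None,fx=5.33,fy=5.33,interpolation=cv2.INTER_CUBIC)
A,B=f(a),f(b); B=cv2.copyMakeBorder(B,0,A.shape[0]-B.shape[0],0,0,cv2.BORDER_CONSTANT)
m=np.hstack([A,B]);print(m.shape); cv2.imwrite("pics/crop1.png",m)
```

```text
(506, 800, 3)
```

View pics/crop1.png

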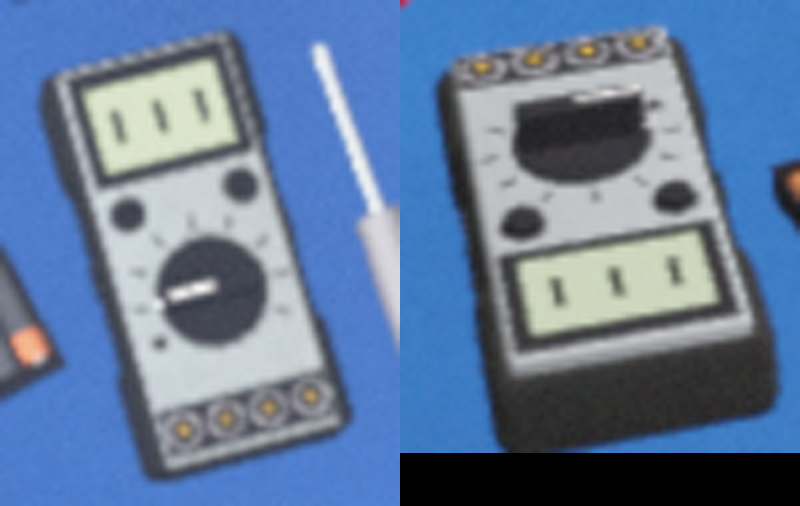

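The crop confirms the black meter: grey face, two keys, and the dot at crop (160,343). The nose is at (160,303), which reads as nine o'clock, so one click on. Next I triangulate the keys and check reach.

```bash
cat > h.py <<'E'
import numpy as np, cv2
from scipy.spatial.transform import Rotation as Rn
from station import arm, snapshot, camera_info, ticket
def ray(n,p):
    c=camera_info(n); v=np.array([(p[0]-c['cx'])/c['fx'],(p[1]-c['cy'])/c['fy'],1])
    d=c['R'].T@v; return -c['R'].T@c['t'], d/np.linalg.norm(d)
def wray(p,pos,q):
    c=camera_info("wrist"); a=np.array([p[0]-c['cx'],p[1]-c['cy']])/c['fx']; r=np.hypot(*a)
    v=np.array([*(a/r*np.sin(r)),np.cos(r)]); T=c['T_tool_cam']; R=Rn.from_quat(q).as_matrix()
    return R@T[:3,3]+pos, R@T[:3,:3]@v
def tri(rs):
    A=sum(np.eye(3)-np.outer(d,d) for o,d in rs); b=sum((np.eye(3)-np.outer(d,d))@o for o,d in rs)
    X=np.linalg.solve(A,b); return X,[np.linalg.norm((np.eye(3)-np.outer(d,d))@(X-o)) for o,d in rs]
def atz(r,z): o,d=r; return o+d*(z-o[2])/d[2]
def quat(zdir):  # tool down, tool z along world azimuth zdir
    x=np.array([0,0,-1.]); z=np.array([np.cos(zdir),np.sin(zdir),0]); return Rn.from_matrix(np.c_[x,np.cross(z,x),z]).as_quat()
E
python3 - <<'E'
from h import *
k=5.33
T=lambda x,y:ray("top",(345+x/k-.4,200+y/k-.4)); S=lambda x,y:ray("scene",(205+(x-400)/k-.4,225+y/k-.4))
P={}
for n,a,b in(("sel",(127,214),(675,195)),("hold",(240,184),(522,221))):
    P[n],e=tri([T(*a),S(*b)]); print(n,P[n].round(4),np.round(e,4),atz(T(*a),.053).round(4))
print("disc",atz(T(211,290),.052))
s,h=P["sel"],P["hold"]; print(np.linalg.norm(s-h))
yd=(s-h)[:2]; psi=np.arctan2(yd[1],yd[0])-np.pi/2; print("psi",psi)
m=(s+h)[:2]/2; ax=m-.044*np.array([np.cos(psi),np.sin(psi)]); print("axis",ax)
print("tool z now",Rn.from_quat(arm.read_eef_rot()).as_matrix()[:,2])
for base in (np.pi,0):
  for th in np.linspace(.4,2.6,6):
    az=psi+base-(th-np.pi/6)
    j=arm.ik([*ax,.135],quat(az)); print(base,round(th,2),None if j is None else np.round(j,2))
E
```

```text
sel [ 0.5572 -0.058   0.0486] [0.0006 0.0006] [ 0.5564 -0.0582  0.053 ]
hold [ 0.5698 -0.1106  0.0488] [0.0006 0.0006] [ 0.569  -0.1106  0.053 ]
disc [ 0.52029736 -0.09500874  0.052     ]
0.054109008459577876
psi 0.23562957861189848
axis [ 0.52074454 -0.09457277]
tool z now [-9.19155775e-01 -3.93894225e-01  6.66168921e-06]
3.141592653589793 0.4 [ 0.17  0.66 -0.05  1.94  0.07  0.54 -1.14]
3.141592653589793 0.84 [ 0.1   0.67  0.06  1.94 -0.07  0.53 -1.45]
3.141592653589793 1.28 [ 0.03  0.67  0.17  1.95 -0.21  0.54 -1.75]
3.141592653589793 1.72 [-0.05  0.68  0.28  1.95 -0.34  0.56 -2.06]
3.141592653589793 2.16 [-0.11  0.7   0.38  1.95 -0.45  0.58 -2.4 ]
3.141592653589793 2.6 [-0.18  0.72  0.5   1.95 -0.58  0.61 -2.71]
0 0.4 [ 0.55  0.75 -0.65  1.93  0.7   0.7   1.4 ]
0 0.84 [ 0.52  0.74 -0.6   1.93  0.65  0.67  1.01]
0 1.28 [ 0.47  0.72 -0.52  1.93  0.58  0.64  0.63]
0 1.72 [ 0.41  0.7  -0.43  1.93  0.49  0.61  0.28]
0 2.16 [ 0.36  0.69 -0.34  1.94  0.39  0.58 -0.07]
0 2.6 [ 0.3   0.68 -0.24  1.94  0.29  0.56 -0.41]
```

The keys come out 54.1 mm apart at about 49 mm height (top 53 expected), and the axis agrees with the disc to 0.7 mm. Now I shut the fingers and take a closer look from two wrist positions.

Run:
```python
from h import *
import json
psi=.2356; ax=np.array([.5206,-.0948]); az=psi+np.pi; zt=np.array([np.cos(az),np.sin(az)]); yt=np.array([-zt[1],zt[0]])
arm.move_gripper(0.0,20)
out=[]; ims=[]
for i,o in enumerate((-.02,.03)):
    p=ax+.045*zt+o*yt
    (arm.movep if i==0 else arm.line_to)([*p,.2],**({'orientation':quat(az)} if i==0 else {}))
    pos,q=arm.read_tool_pos(),arm.read_eef_rot(); im=snapshot("wrist"); cv2.imwrite(f"pics/w{i}.png",im)
    out.append([list(map(float,pos)),list(map(float,q))])
    R=Rn.from_quat(q).as_matrix(); print(pos,np.round(R[:,2],3))
json.dump(out,open("w.json","w")); print(arm.read_time(),arm.read_joint_positions(),arm.read_ft_force())
a,b=[cv2.imread(f"pics/w{i}.png") for i in(0,1)]
cv2.imwrite("pics/w_both.png",np.hstack([a[:,120:520],b[:,120:520]]))
```

```text
[ 0.47240752 -0.08702307  0.20014491] [-0.973 -0.232 -0.   ]
[ 0.48352926 -0.13446865  0.19983054] [-0.973 -0.232  0.   ]
3.4833 [ 0.26003356  0.52935992 -0.04905535  1.96672831  0.0393085   0.64754171
 -1.14842404] [-0.05086072  0.26793914  0.22103388]
```

View pics/w_both.png

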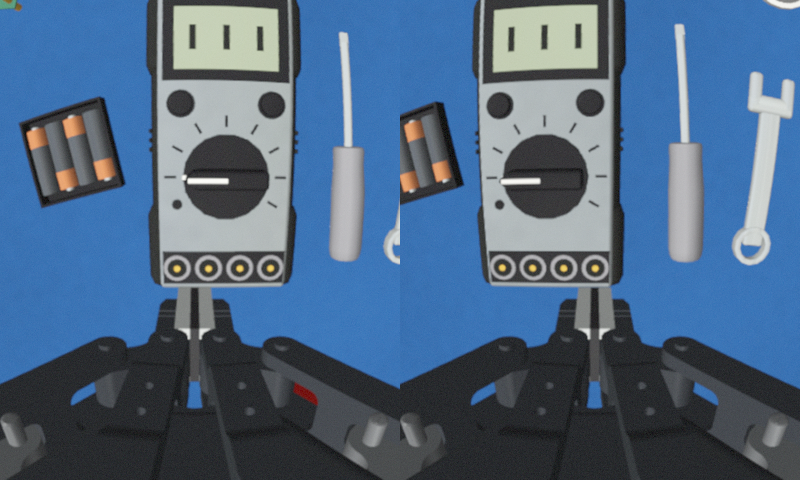

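Wrist view: the nose is at nine o'clock, on the tick at left-panel (170,177), with the dot at (177,205), so it is one click on. Disc centres are at left (227,177) and right (545,177). SELECT is at (180,104) and (499,105), HOLD at (271,105) and (588,104). The fingertip edge is at row 288, cols 178–213.

Run:
```python
from h import *
import json
W=json.load(open("w.json"))
r=lambda i,p:wray((p[0]+120-400*i,p[1]),np.array(W[i][0]),W[i][1])
P={}
for n,a,b,z in(("disc",(227,177),(545,177),.052),("sel",(180.5,104.5),(499,105),.053),("hold",(271.5,105),(588.5,104.5),.053),("dot",(177.5,205),(496,205),.048),("nosetop",(184.5,179.5),(503,181.5),.068),("tick9",(170,177),(488,177),.048),("tick3",(280,178),(598,178),.048),("tick12",(227,121),(545,121),.048)):
    X,e=tri([r(0,a),r(1,b)]); A,B=atz(r(0,a),z),atz(r(1,b),z); P[n]=(A+B)/2
    print(n,X.round(4),np.round(e[0],4),A[:2].round(4),B[:2].round(4))
v=(P['sel']-P['hold'])[:2];print("psi",np.arctan2(v[1],v[0])-np.pi/2,np.linalg.norm(v))
v=(P['tick9']-P['tick3'])[:2];print("psi ticks",np.arctan2(v[1],v[0])-np.pi/2,(P['tick9']+P['tick3'])[:2]/2)
v=(P['tick12']-P['disc'])[:2];print("psi t12",np.arctan2(v[1],v[0]))
v=(P['nosetop']-P['disc'])[:2];print("nose az rel",np.arctan2(v[1],v[0])-np.pi/2,np.linalg.norm(v))
m=(P['sel']+P['hold'])[:2]/2;print("mid keys->axis",np.linalg.norm(m-P['disc'][:2]))
# fingertip in tool frame
c=camera_info("wrist");T=c['T_tool_cam']
for p in((298,288),(315.5,288),(333,288)):
    o,d=wray(p,np.zeros(3),[0,0,0,1])
    for z in(-.011,0,.011): s=(z-o[2])/d[2]; print(p,z,(o+s*d).round(4))
```

```text
disc [ 0.5222 -0.0948  0.0528] 0.0001 [ 0.5222 -0.0949] [ 0.522  -0.0948]
sel [ 0.5581 -0.0582  0.0512] 0.0005 [ 0.5575 -0.0584] [ 0.5586 -0.0586]
hold [ 0.57   -0.1099  0.0529] 0.0006 [ 0.5705 -0.1098] [ 0.5694 -0.1101]
dot [ 0.5005 -0.0702  0.0596] 0.0001 [ 0.498  -0.0702] [ 0.4976 -0.0676]
nosetop [ 0.5149 -0.0709  0.0556] 0.0004 [ 0.5169 -0.0707] [ 0.5168 -0.0736]
tick9 [ 0.5156 -0.0623  0.0591] 0.0003 [ 0.5138 -0.0619] [ 0.5139 -0.0593]
tick3 [ 0.5295 -0.1252  0.0562] 0.0004 [ 0.5294 -0.1272] [ 0.528  -0.1257]
tick12 [ 0.5545 -0.0871  0.0487] 0.0001 [ 0.5546 -0.0872] [ 0.5545 -0.087 ]
psi 0.2282022062666269 0.05278834919729208
psi ticks 0.22200413342932457 [ 0.5212818  -0.09354261]
psi t12 0.2340380566282617
nose az rel 0.22639698476791859 0.023253121689483538
mid keys->axis 0.04319107022451662
(298, 288) -0.011 [ 0.0683 -0.0069 -0.011 ]
(298, 288) 0 [ 0.093  -0.0081  0.    ]
(298, 288) 0.011 [ 0.1176 -0.0093  0.011 ]
(315.5, 288) -0.011 [ 0.0684  0.0002 -0.011 ]
(315.5, 288) 0 [0.093  0.0003 0.    ]
(315.5, 288) 0.011 [0.1177 0.0004 0.011 ]
(333, 288) -0.011 [ 0.0683  0.0074 -0.011 ]
(333, 288) 0 [0.093  0.0087 0.    ]
(333, 288) 0.011 [0.1176 0.0101 0.011 ]
```

The fingertip checks out: shut, it is about 73 mm ahead of the TCP, roughly 15 x 22 mm. The averaged axis is (0.522,-0.0947) with psi about 0.23. I place the tip on the six-o'clock side of the bar and push the first click slowly, watching the force.

```bash
cat >> h.py <<'E'
psi=.23; AX=np.array([.5219,-.0947]); r0=.016
def pose(phi,gap=0.,z=.131,out=0.):
    a=psi+2*np.pi/3-phi; u=np.array([np.cos(a),np.sin(a)]); n=np.array([np.cos(a-np.pi/2),np.sin(a-np.pi/2)])
    p=AX+(r0+out)*u-(.0165+gap)*n; return [*p,z],quat(a+np.pi/2),n
def go(phi,gap=0.,z=.131,v=.02,out=0.):
    p,q,n=pose(phi,gap,z,out); arm.line_to(p,velocity=v,ori=q)
    f=np.array(arm.read_ft_force()); print(f"phi {phi:.3f} gap {gap*1e3:.1f} push {-f[:2]@n:.2f} fz {f[2]:.2f} t {arm.read_time():.2f}",flush=True); return f,n
E
python3 - <<'E'
from h import *
t=np.pi/6
p,q,n=pose(t,.008,.165); arm.movep(p,q)
f,n=go(t,.008,.165); 
f,n=go(t,.008,.131,.05)
assert abs(f[2])<3
for g in(.004,.002,0.): go(t,g)
for d in(.08,.16,.24,.30,.36,.40): f,n=go(t+d); assert np.linalg.norm(f)<12
pos,q=arm.read_tool_pos(),arm.read_eef_rot(); print(pos,pose(t+.4)[0])
im=snapshot("wrist"); cv2.imwrite("pics/p1.png",cv2.resize(im[20:360,110:530],None,fx=1.7,fy=1.7,interpolation=cv2.INTER_CUBIC))
E
```

```text
phi 0.524 gap 8.0 push 0.12 fz -1.20 t 4.09
phi 0.524 gap 8.0 push 0.21 fz 0.01 t 4.92
phi 0.524 gap 4.0 push -0.23 fz -0.13 t 5.28
phi 0.524 gap 2.0 push 0.48 fz -1.34 t 5.53
phi 0.524 gap 0.0 push 0.14 fz 0.99 t 5.78
phi 0.604 gap 0.0 push 1.23 fz -0.72 t 6.03
phi 0.684 gap 0.0 push 0.57 fz -1.06 t 6.28
phi 0.764 gap 0.0 push -0.49 fz 0.22 t 6.53
phi 0.824 gap 0.0 push -0.74 fz 0.11 t 6.78
phi 0.884 gap 0.0 push 0.35 fz -0.00 t 7.03
phi 0.924 gap 0.0 push 0.50 fz 0.34 t 7.28
[ 0.50838794 -0.07617594  0.13100943] [np.float64(0.5083447689310642), np.float64(-0.07613913496984161), 0.131]
```

View pics/p1.png

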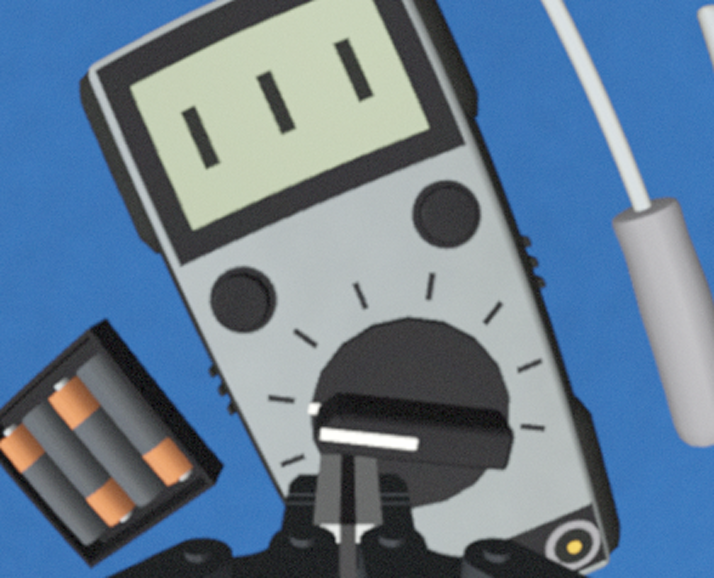

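The ticks run from nine at (291,461), through ten (282,399), 11 (306,338) and 12 (360,295), to one o'clock at (431,286). The nose at (315,410) now points to ten, so one click was pushed (position 2) and the meter hasn't moved. Three more are needed. The contact release came at about φ 0.72 against a nominal 0.785, so I'll stop each click at +0.36.

Run:
```python
from h import *
t=np.pi/6
for k in(2,3,4):
    for d in(.0,.09,.16,.23,.30,.36):
        f,n=go(k*t+d); assert np.linalg.norm(f)<12
arm.pause(.2)
im=snapshot("wrist"); cv2.imwrite("pics/p2.png",cv2.resize(im[20:360,110:530],None,fx=1.7,fy=1.7,interpolation=cv2.INTER_CUBIC))
```

```text
phi 1.047 gap 0.0 push 0.70 fz 0.04 t 7.62
phi 1.137 gap 0.0 push 0.65 fz 0.47 t 7.87
phi 1.207 gap 0.0 push 0.33 fz -0.20 t 8.12
phi 1.277 gap 0.0 push 0.11 fz -0.31 t 8.37
phi 1.347 gap 0.0 push 0.87 fz 0.90 t 8.62
phi 1.407 gap 0.0 push 0.26 fz 0.57 t 8.87
phi 1.571 gap 0.0 push 0.63 fz -0.02 t 9.21
phi 1.661 gap 0.0 push 1.22 fz -0.28 t 9.46
phi 1.731 gap 0.0 push 1.82 fz -0.86 t 9.71
phi 1.801 gap 0.0 push 0.47 fz 0.24 t 9.96
phi 1.871 gap 0.0 push 0.48 fz 0.38 t 10.21
phi 1.931 gap 0.0 push -0.58 fz 0.07 t 10.46
phi 2.094 gap 0.0 push -0.75 fz 0.41 t 10.80
phi 2.184 gap 0.0 push 1.05 fz -0.52 t 11.05
phi 2.254 gap 0.0 push 0.58 fz 0.25 t 11.30
phi 2.324 gap 0.0 push 0.84 fz -0.45 t 11.55
phi 2.394 gap 0.0 push -0.00 fz -0.08 t 11.80
phi 2.454 gap 0.0 push -1.22 fz 0.62 t 12.05
```

View pics/p2.png

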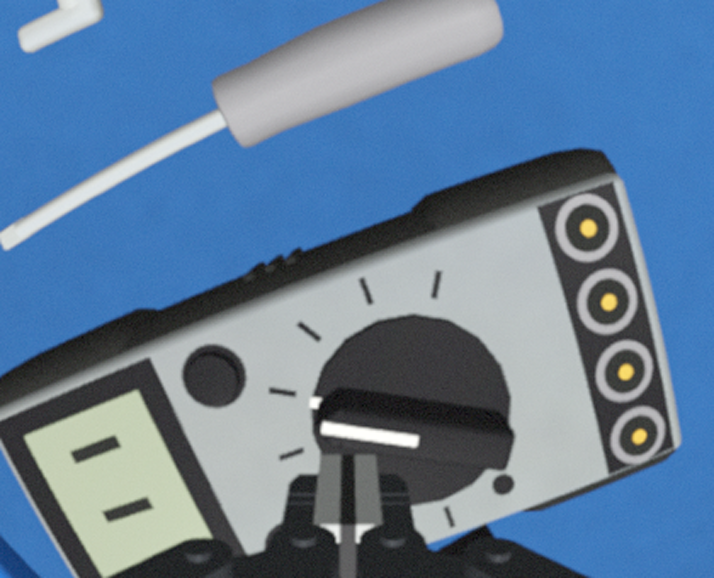

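The nose points at the one o'clock tick (282,392), with ticks 2, 3 and 4 beyond it at (309,331), (366,291) and (436,284). That is the fifth click. Now I back off, lift, and press SELECT.

Run:
```python
from h import *
go(2.454,.010,v=.05); go(2.454,.012,.175,v=.1)
K=np.array([.5583,-.0584]); q=quat(psi+np.pi)
arm.movep([*K,.165],q); arm.line_to([*K,.129],.05)
def fz(): 
    v=[]
    for _ in range(4): arm.pause(.02); v.append(arm.read_ft_force()[2])
    return np.mean(v)
b=fz(); print("base",b,arm.read_tool_pos())
z=.1275
while z>.1215:
    arm.line_to([*K,z],.01); f=fz()-b; print(round(z,4),round(f,2),np.round(arm.read_tool_pos()[2],5))
    if f>8: break
    z-=.0005
arm.pause(.3); print("held",fz()-b,arm.read_tool_pos())
arm.line_to([*K,.14],.04); arm.line_to([*K,.2],.15)
a=psi+np.pi; p=AX+.045*np.array([np.cos(a),np.sin(a)])
arm.movep([*p,.2],q); print(arm.read_time(),fz()-b)
W=arm.read_tool_pos();print(W)
im=snapshot("wrist"); cv2.imwrite("pics/p3.png",im[0:400,60:580])
```

```text
phi 2.454 gap 10.0 push -1.03 fz 0.26 t 12.65
phi 2.454 gap 12.0 push 0.33 fz 0.61 t 13.24
base 0.14421321497666248 [ 0.55856693 -0.05842072  0.1293201 ]
0.1275 0.11 0.12755
0.127 -0.29 0.12699
0.1265 -0.36 0.12648
0.126 -0.03 0.12597
0.1255 1.07 0.12566
0.125 1.48 0.12507
0.1245 2.25 0.12457
0.124 2.57 0.12406
0.1235 2.85 0.12357
0.123 3.4 0.12306
0.1225 5.5 0.12271
0.122 7.99 0.12263
held 7.855885607511006 [ 0.55838342 -0.05841993  0.12265205]
21.275 0.28944761250735707
[ 0.47840726 -0.10453012  0.19935369]
```

View pics/p3.png

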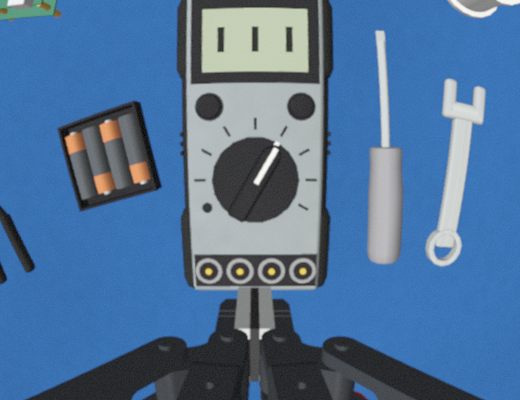

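The nose at (277,146) is at one o'clock, both keys are up, and the neighbouring things look undisturbed. The key moved 3.1 mm, then hit a hard stop at 8 N. I'm handing it in.

```bash
python3 -c "
from station import ticket,arm
print(ticket.finish_job(),arm.read_time())"
```

```text
the job is handed in; nothing more can be done
the job is handed in; nothing more can be done
```

The job is done and handed in. The arm's clock read 21.3 s at the last reading before hand-in, against the 48 s limit.

- **Selector:** it started one click after OFF. I pushed it with closed fingertips through four more clicks. The side push read under 2 N after each step. The last wrist picture shows the pointed end on the one o'clock tick, the fifth click after OFF.
- **SELECT key:** I pressed it once, after the selector. The fingertips met it about 53 mm above the bench. It moved about 3.1 mm to a hard stop at 8 N, and I then let it go.
- **Last checks:** in the final picture the meter, cell holder, screwdriver and wrench look where they were, and the gripper is clear of everything. I did not go near the HOLD key.
- **Disagreements:** my two-view heights for the bar's end and some of the dial marks were off by 8–12 mm, because I read those pixels too coarsely. I used the selector disc and the two keys instead; they matched the stated heights to within about 2 mm with the wrist camera.

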